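# Release the draw latch of the clamp that holds the banded filter cartridge

### The arm

A 7-joint arm with a two-finger parallel gripper is mounted at the origin on the work surface. World frame = base frame: x ahead of the robot, y to its left, z up, the work surface at z = 0. Lengths are in m, angles in rad, forces in N, time in s.
With the tool pointing down it reaches from about 0.425 to 0.875 m from the base axis. Payload 4.7 kg.
Tool frame: the origin (TCP) lies at the very end of the fingers, on their centre line; the grasp point (between the pads) lies 19 mm behind it; z points along the fingers, y is the line along which they close (so a half turn about z gives the same grasp; the last joint's range is limited). The gripper opens to 87 mm and grips with 3 to 60 N. Pads are 19 mm wide; open, the fingers measure 117 mm over their backs; the gripper's body (75 mm by 190 mm) begins 51 mm behind the grasp point.
Start: joints at [1.304, 0.321, -0.07, 1.45, 0.023, 1.371, -0.057], TCP at [0.18, -0.625, 0.201] pointing down, gripper open.
Joint ranges: [-2.86, 2.86], [-0.3, 2.09], [-1.38, 1.24], [0.06, 2.45], [-1.56, 4.7], [0.09, 2.05], [-2.69, 2.69]. Speed limits (rad/s): [2.57, 2.57, 3.14, 3.14, 3.14, 3.14, 3.14].

### API

Orientations are given as a rotation vector (axis times angle).
In Python, from bench import ctrl, vision gives the robot as it stands.
- The arm moves only by the tool jog_arm, never from a script. Its argument "increments" is a list of rows, each an object of numbers: "tx", "ty", "tz": the shift along the tool's x, y, z in mm; "wx", "wy", "wz": the turn, a rotation vector about the tool's x, y, z in rad; "gripper": the opening, from 0 (shut) to 1 (fully open). In form: [{"tx": .., "ty": .., "tz": .., "wx": .., "wy": .., "wz": .., "gripper": ..}, ...]. A call has exactly 5 rows; each row is the pose to reach, as a shift and turn from the pose commanded when the call began, along the tool's axes at that moment; what a row does not reach only later rows make up. A row lasts 1/12 s, in which the tool goes at most 41.7 mm and 7.16 degrees, less where a joint would pass 70% of its speed; a pose out of reach is approached as far as the arm can. A call with a gripper value outside its range is refused whole. The fingers move at their own pace and stop on an object; "grip_force" is the grip in N (left out, the last holds). Time passes only in rows, so rows that repeat a pose let the fingers close, or fill a call up. It gives the time, the measured TCP pose, the force, the opening and the grip force at its end, in the units of the state.
- ctrl.get_state(): the state, without advancing time (a new reading comes with each control period).
- vision.get_image(name): name is "scene" or "top"; returns a dict with "color" (420x560x3 uint8, blue, green, red), "fx", "fy", "cx", "cy" (pixels), "extrinsics" (4x4, takes a point from world to camera coordinates). Camera axes: x right, y down, z forward; pixel columns grow to the right and rows downward; lengths in m; the calibration is good to about 2 mm. A picture is of the moment at which its call begins. There is no depth.
- ctrl.close_job(): hands the job in; it is judged then, once.
Trained networks look in the newest picture that a camera, given by its name, has taken for a name from the list of things; names that differ only in an ending like _2 or _b are one class to them, and where a whole thing is asked for, a point or a joint stands for the part that bears it (a point fixed in the world has none). Each returns a list of dicts, best first, with "conf" (0 to 1); they miss things now and then, are a little off and sometimes report something else, mostly with a low value. They report only what shows in the picture. A call takes as long as a camera call. They do not tell look-alikes from the thing itself.
- vision.spot_in(camera, thing): "bbox" ([left, top, right, bottom] in pixels, round what is visible of it).
The state is a dict: "time": time; "joint_positions": joint angles; "qd": joint speeds; "joint_torque": joint torques, N m; "position": TCP position; "tool_rot": TCP orientation; "ft_force": force on the tool from outside, world axes, zero at the start; "torque": the same for the moment, N m; "grip_width": opening from 0.0 (shut) to 1.0 (fully open); "grip_force": force on a finger pad.
Only numpy, scipy, OpenCV 4.12 (cv2) and the standard library are available. Lean on these libraries where they do the work, as an engineer would, in place of code of your own. Each camera call takes 0.05 s, during which the arm holds its last target. There are 200 camera calls.

### The job

On the steel bench two identical split clamps each hold a white pleated filter cartridge. On the clamp whose cartridge wears orange bands near its ends, lift the red lever of the draw latch past centre and lay it right over towards the hook side, so that its hook comes free, and let go. Leave the other clamp latched and the spare cartridge standing.

Things in the scene. Friction and masses are not known exactly. Their poses are not given: they have to be found in the camera images.
- banded_grip (a point): Centre of the red lever grip (52 mm long on x, 24 wide on y, 13 thick) of the clamp whose cartridge has orange bands. Latched: level, 123 mm above the bench, overhanging the clamp 53 mm towards the robot. Frame moves with the lever: x points to the hinge, 85 mm away along x, hinge axis parallel to y; z up when latched. The clamp is 105 mm high (brackets 129), 130 mm across; all free above.
- banded_lever (a joint): Angle of that lever about its hinge, rad: 0 latched (level), 1.57 upright, 2.3 at its stop, laid over to the far side. Its weight holds it shut: lifting takes some 2 N at the grip, and it falls back if let go well short of upright. Raising it slackens the hook, which rides up off its keeper; past its centre, upright, the lever falls or stays over by itself. Done when over beyond 1.7.
- plain_lever (a joint): Angle of the same lever on the other, identical clamp, whose cartridge has no bands: 0 latched. To be left alone.
- spare: Loose spare pleated cartridge with orange bands, 66 mm across and 127 mm tall, 0.12 kg, standing on end on the bench to one side; origin at the centre of its underside, z along its axis. To be left standing.
Mind the look-alikes: they are no part of the job. What is shaped like the spare but purple is not meant.

How it is judged:
At the end, for the whole second after the job is handed in: The lever of the clamp with the banded cartridge is over past upright (joint above 1.7 rad) and at rest, so its hook is clear; the other lever is still latched (below 0.2 rad); the spare cartridge stands (tilt under 0.2 rad) (value of joint banded_lever between 1.7 and 2.4 rad and velocity of joint banded_lever below 0.2 rad/s and value of joint plain_lever below 0.2 rad and angle between spare's own z axis and vertical below 0.2 rad); the robot touches nothing.
It fails at once if the other clamp's lever is lifted past 0.3 rad (value of joint plain_lever above 0.3 rad).
It fails at once if the spare cartridge is knocked over (tilt over 0.5 rad) (angle between spare's own z axis and vertical above 0.5 rad).
It also fails if it takes over 40 s, if anything falls off the work surface, if the arm or the gripper's body presses on something with over 40 N, if the wrist force passes 120 N, or if a joint passes its speed limit or range.

## Working session

There is one attempt and no reset: what is moved stays moved. The work goes in short steps, Python scripts to look and compute and a tool call to move; the robot and the scene stay as the last step left them, time stands still between calls to the robot, and variables do not carry over. Pictures are saved under pics/ and viewed, at most 10 in all, crops included, and the job is handed in when it is done.

Besides the shell and the picture viewer there is one more tool, called after "Emit:" as a command line: name --argument value ..., lists and objects as JSON in quotes. jog_arm: Moves the arm, as the interface text tells. Its arguments: {"type":"object","properties":{"increments":{"type":"array"},"grip_force":{"type":"number"}},"required":["increments"]}

```bash
mkdir -p pics
python3 - <<'E'
from bench import ctrl, vision
import cv2,numpy as np
s=ctrl.get_state();print(s['time'],s['position'],s['tool_rot'])
for n in("scene","top"):
    im=vision.get_image(n);cv2.imwrite(f'pics/{n}0.png',im['color'])
    np.savez(f'{n}.npz',**{k:im[k] for k in('fx','fy','cx','cy','extrinsics')})
    print(n,im['fx'],im['cx'],im['cy'],np.round(im['extrinsics'],3).tolist())
    for t in('banded_grip','banded_lever','spare'):
        for d in vision.spot_in(n,t): print(t,np.round(d['bbox']),round(d['conf'],2))
E
```

```text
0.0 [ 0.17991063 -0.62398015  0.20015702] [-3.10879822e+00 -4.39433103e-01  5.78862127e-04]
scene 384.0778527220999 282.3165312660972 207.99406341688484 [[-0.63, 0.776, 0.018, 0.496], [0.447, 0.381, -0.809, -0.114], [-0.635, -0.502, -0.587, 1.495], [0.0, 0.0, 0.0, 1.0]]
banded_grip [266. 181. 297. 207.] 0.65
banded_lever [261. 177. 296. 210.] 0.75
spare [215. 155. 236. 195.] 0.82
spare [192. 148. 214. 187.] 0.73
top 388.90954883959466 285.01515443087294 210.58325890579744 [[0.008, -1.0, -0.008, -0.172], [-0.993, -0.007, -0.12, 0.605], [0.12, 0.009, -0.993, 0.99], [0.0, 0.0, 0.0, 1.0]]
banded_grip [297. 202. 315. 269.] 0.8
banded_lever [297. 199. 307. 270.] 0.7
spare [431. 225. 476. 251.] 0.93
spare [393. 237. 428. 263.] 0.8
spare [296. 198. 308. 269.] 0.2
```

View pics/scene0.png

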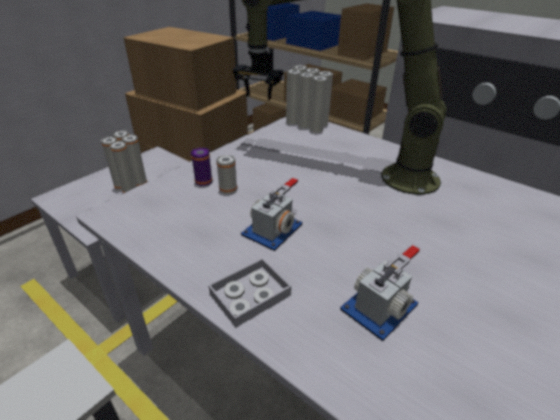

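View pics/top0.png

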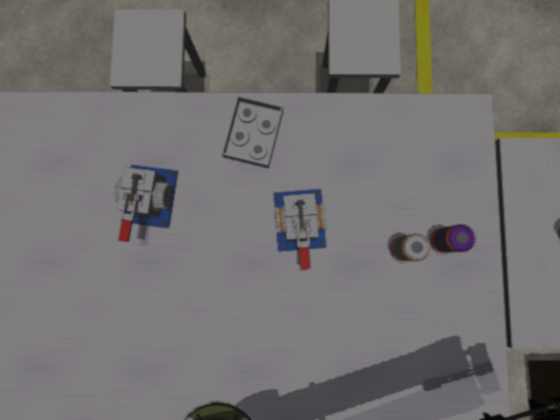

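The two candidate clamps are at top (301,220) / scene (273,215), where orange shows at both cartridge ends, and at top (148,195) / scene (382,292), which is all white. The first fits the description. The spare is at top (415,247), and its purple look-alike is at (460,238). I'll confirm in one crop and measure the red grips.

```bash
cat > h.py <<'E'
import cv2,numpy as np
def ray(n,uv,z):
    c=np.load(n+'.npz');T=c['extrinsics'];R=T[:3,:3];o=-R.T@T[:3,3]
    d=R.T@np.array([(uv[0]-c['cx'])/c['fx'],(uv[1]-c['cy'])/c['fy'],1]);return o+d*(z-o[2])/d[2]
def reds(img):
    h=cv2.cvtColor(img,cv2.COLOR_BGR2HSV);m=((h[...,0]<5)|(h[...,0]>174))&(h[...,1]>170)&(h[...,2]>90)
    k,l,st,ce=cv2.connectedComponentsWithStats(m.astype(np.uint8))
    return [(cv2.minAreaRect(np.argwhere(l==i)[:,::-1].astype(np.float32)),st[i][4],ce[i]) for i in range(1,k) if st[i][4]>25]
E
python3 - <<'E'
from h import *
for n in('scene','top'):
    im=cv2.imread(f'pics/{n}0.png')
    for r,a,c in reds(im): print(n,a,c.round(1),np.round(r[0],1),np.round(r[1],1),round(r[2],1),ray(n,c,.126).round(4))
# direction from baseplate corners: blue mask
im=cv2.imread('pics/top0.png');h=cv2.cvtColor(im,cv2.COLOR_BGR2HSV)
m=((abs(h[...,0].astype(int)-110)<10)&(h[...,1]>140)).astype(np.uint8)
m[:, :250]=0;m[:,350:]=0;m[:170]=0;m[280:]=0
r=cv2.minAreaRect(np.argwhere(m>0)[:,::-1].astype(np.float32));b=cv2.boxPoints(r)
for p in b: print(p.round(1),ray('top',p,.008).round(4))
print(ray('top',(415,247),.127),ray('scene',(227,190),0))
a=cv2.imread('pics/top0.png')[180:285,250:350];b=cv2.imread('pics/top0.png')[150:255,98:198]
cv2.imwrite('pics/crop.png',cv2.resize(np.hstack([a,b]),None,fx=4,fy=4,interpolation=cv2.INTER_CUBIC))
E
```

```text
scene 31 [291.3 182.2] [291.5 182.1] [4.  8.2] 53.1 [ 0.4831 -0.2131  0.126 ]
scene 75 [411.  251.6] [411.  251.5] [ 6.4 12. ] 45.0 [0.5445 0.2171 0.126 ]
top 144 [124.6 230.1] [124.6 230.2] [ 7.6 19. ] 10.6 [0.5455 0.2159 0.126 ]
top 134 [304.1 257.9] [304. 258.] [18.4  7.1] 85.6 [ 0.4831 -0.2143  0.126 ]
[274.2 193.2] [ 0.6572 -0.1371  0.008 ]
[320.  189.5] [ 0.6682 -0.262   0.008 ]
[324.6 246.2] [ 0.5146 -0.2737  0.008 ]
[278.7 249.8] [ 0.5038 -0.151   0.008 ]
[ 0.51080595 -0.47656373  0.127     ] [ 0.51821031 -0.47948243  0.        ]
```

View pics/crop.png

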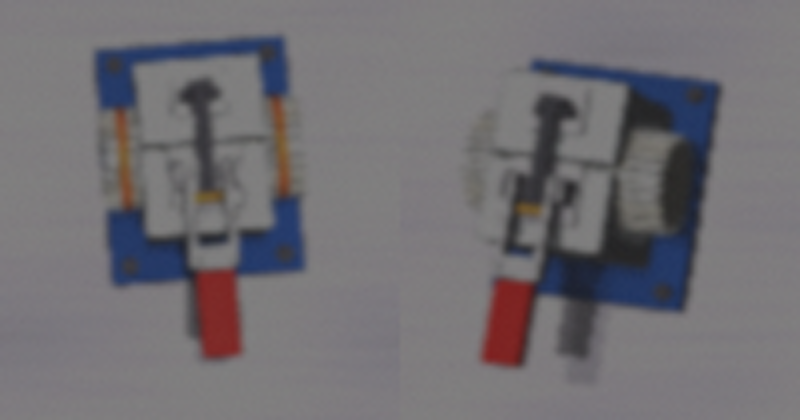

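The crop confirms it: the left clamp, top (301,220), has orange bands at both cartridge ends, and the right one is plain. The banded grip is at (0.483,-0.2135,0.123), the lever yaw is about 0.08 and the hinge is at about (0.568,-0.207). I'll grip it from above and swing it around the arc with the tool pointing down.

```bash
cat > inc.py <<'E'
import sys,numpy as np
from bench import ctrl
from scipy.spatial.transform import Rotation as R
def inc(p,yaw=0.08):
    s=ctrl.get_state();A=R.from_rotvec(s['tool_rot'])
    T=R.from_euler('z',yaw)*R.from_euler('x',np.pi)
    print((A.inv().apply(np.array(p)-s['position'])*1000).round(1),(A.inv()*T).as_rotvec().round(3))
E
python3 -c "
from inc import *
inc([.483,-.2135,.18]);inc([.483,-.2135,.104])"
```

```text
[ 405.  -310.9   21.2] [-0.     0.     0.201]
[ 405.  -310.9   97.2] [-0.     0.     0.201]
```

Emit:
jog_arm --increments '[{"tx":28,"ty":-21,"tz":0},{"tx":56,"ty":-42,"tz":0},{"tx":84,"ty":-63,"tz":0},{"tx":112,"ty":-84,"tz":0},{"tx":140,"ty":-107,"tz":0}]'

```text
validation failed for argument at $.in...
```

Emit:
jog_arm --increments '[{"tx":28,"ty":-21,"tz":0},{"tx":56,"ty":-42,"tz":0},{"tx":84,"ty":-63,"tz":0},{"tx":112,"ty":-84,"tz":0},{"tx":140,"ty":-107,"tz":0}]'

```text
validation failed for argument at $.in...
```

Emit:
jog_arm --increments '[{"tx":28,"ty":-21,"tz":4,"wz":0.05},{"tx":56,"ty":-42,"tz":8,"wz":0.1},{"tx":84,"ty":-63,"tz":12,"wz":0.15},{"tx":112,"ty":-84,"tz":15,"wz":0.2},{"tx":125,"ty":-97,"tz":15,"wz":0.2}]'

```text
validation failed for argument at $.in...
```

Run:
```python
from inc import *
from bench import vision
import cv2
inc([.483,-.2135,.104]);s=ctrl.get_state();print(s['time'],s['position'],s['ft_force'])
a=vision.get_image('top')['color'][150:300,230:380];b=vision.get_image('scene')['color'][110:260,200:350]
cv2.imwrite('pics/pre.png',cv2.resize(np.hstack([a,b]),(800,400),interpolation=cv2.INTER_CUBIC))
```

```text
[ 405.  -310.9   97.2] [-0.     0.     0.201]
0.4 [ 0.18008515 -0.62449657  0.20115027] [-0.28480279 -0.01791277  0.16015902]
```

View pics/pre.png

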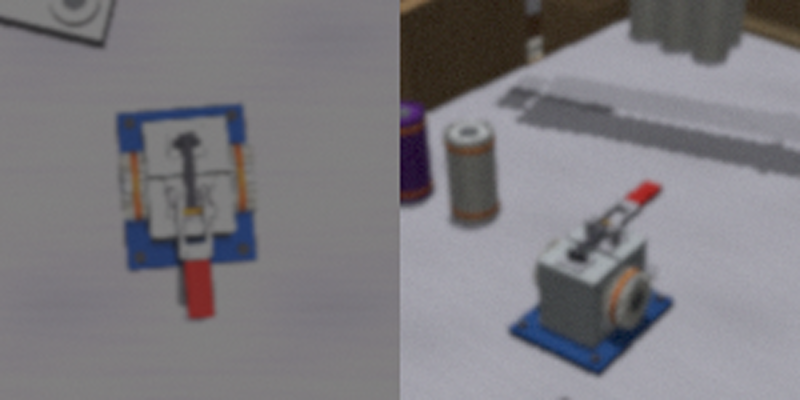

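The calls were refused and the arm hasn't moved; the view is unchanged, with the grip at crop (200,290). Every row seems to need all its fields.

Emit:
jog_arm --increments '[{"tx":28,"ty":-21,"tz":0,"wx":0,"wy":0,"wz":0,"gripper":1},{"tx":56,"ty":-42,"tz":0,"wx":0,"wy":0,"wz":0,"gripper":1},{"tx":84,"ty":-63,"tz":0,"wx":0,"wy":0,"wz":0,"gripper":1},{"tx":112,"ty":-84,"tz":0,"wx":0,"wy":0,"wz":0,"gripper":1},{"tx":140,"ty":-107,"tz":0,"wx":0,"wy":0,"wz":0,"gripper":1}]'

```text
time: 0.92
position: [0.2858, -0.4818, 0.2014]
tool_rot: [3.11, 0.439, 0.0]
ft_force: [0.6, 0.2, 0.3]
grip_width: 1.002
grip_force: 0.0
```

Emit:
jog_arm --increments '[{"tx":28,"ty":-21,"tz":0,"wx":0,"wy":0,"wz":0,"gripper":1},{"tx":56,"ty":-42,"tz":0,"wx":0,"wy":0,"wz":0,"gripper":1},{"tx":84,"ty":-63,"tz":0,"wx":0,"wy":0,"wz":0,"gripper":1},{"tx":112,"ty":-84,"tz":0,"wx":0,"wy":0,"wz":0,"gripper":1},{"tx":140,"ty":-107,"tz":0,"wx":0,"wy":0,"wz":0,"gripper":1}]'

```text
time: 1.33
position: [0.3906, -0.3402, 0.2016]
tool_rot: [3.11, 0.439, 0.001]
ft_force: [0.9, -0.3, -0.7]
grip_width: 0.996
grip_force: 0.0
```

Emit:
jog_arm --increments '[{"tx":28,"ty":-21,"tz":4,"wx":0,"wy":0,"wz":0.05,"gripper":1},{"tx":56,"ty":-42,"tz":8,"wx":0,"wy":0,"wz":0.1,"gripper":1},{"tx":84,"ty":-63,"tz":12,"wx":0,"wy":0,"wz":0.15,"gripper":1},{"tx":112,"ty":-84,"tz":15,"wx":0,"wy":0,"wz":0.2,"gripper":1},{"tx":125,"ty":-97,"tz":15,"wx":0,"wy":0,"wz":0.2,"gripper":1}]'

```text
time: 1.75
position: [0.4855, -0.2088, 0.186]
tool_rot: [-3.137, -0.132, -0.002]
ft_force: [0.3, 0.5, 0.3]
grip_width: 0.997
grip_force: 0.0
```

Run:
```python
from inc import *
from bench import vision
import cv2
inc([.483,-.2135,.104]);s=ctrl.get_state();print(s['time'],s['position'],s['ft_force'])
a=vision.get_image('top')['color'][150:300,230:380];b=vision.get_image('scene')['color'][110:260,200:350]
cv2.imwrite('pics/pre2.png',cv2.resize(np.hstack([a,b]),(800,400),interpolation=cv2.INTER_CUBIC))
```

```text
[-3.   4.6 82. ] [-0.002 -0.001  0.004]
1.75 [ 0.48547039 -0.20879356  0.18602777] [0.29990786 0.46002264 0.26212288]
```

View pics/pre2.png

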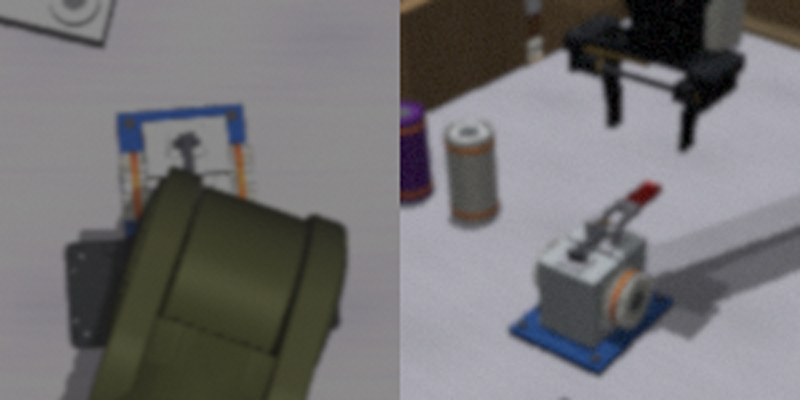

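The open fingers, at crop right (615,115) and (688,140), straddle the red grip at (645,192) from above. Next I descend.

Emit:
jog_arm --increments '[{"tx":-3,"ty":4.5,"tz":15,"wx":0,"wy":0,"wz":0,"gripper":1},{"tx":-3,"ty":4.5,"tz":35,"wx":0,"wy":0,"wz":0,"gripper":1},{"tx":-3,"ty":4.5,"tz":55,"wx":0,"wy":0,"wz":0,"gripper":1},{"tx":-3,"ty":4.5,"tz":72,"wx":0,"wy":0,"wz":0,"gripper":0.8},{"tx":-3,"ty":4.5,"tz":82,"wx":0,"wy":0,"wz":0,"gripper":0.6}]'

```text
time: 2.27
position: [0.4787, -0.2192, 0.1024]
tool_rot: [-3.139, -0.124, 0.004]
ft_force: [-0.0, -0.0, 0.0]
grip_width: 0.916
grip_force: 0.0
```

Emit:
jog_arm --increments '[{"tx":0,"ty":0,"tz":0,"wx":0,"wy":0,"wz":0,"gripper":0.35},{"tx":0,"ty":0,"tz":0,"wx":0,"wy":0,"wz":0,"gripper":0.2},{"tx":0,"ty":0,"tz":0,"wx":0,"wy":0,"wz":0,"gripper":0.1},{"tx":0,"ty":0,"tz":0,"wx":0,"wy":0,"wz":0,"gripper":0.1},{"tx":0,"ty":0,"tz":0,"wx":0,"wy":0,"wz":0,"gripper":0.1}]' --grip_force 10

```text
time: 2.68
position: [0.4812, -0.2187, 0.1054]
tool_rot: [3.138, 0.127, 0.003]
ft_force: [0.5, -0.1, 0.1]
grip_width: 0.557
grip_force: 0.0
```

Emit:
jog_arm --increments '[{"tx":0,"ty":-4,"tz":0,"wx":0,"wy":0,"wz":0,"gripper":0.1},{"tx":0,"ty":-4,"tz":0,"wx":0,"wy":0,"wz":0,"gripper":0.1},{"tx":0,"ty":-4,"tz":0,"wx":0,"wy":0,"wz":0,"gripper":0.1},{"tx":0,"ty":-4,"tz":0,"wx":0,"wy":0,"wz":0,"gripper":0.1},{"tx":0,"ty":-4,"tz":0,"wx":0,"wy":0,"wz":0,"gripper":0.1}]' --grip_force 10

```text
time: 3.1
position: [0.4804, -0.2156, 0.1045]
tool_rot: [3.137, 0.126, 0.002]
ft_force: [1.3, -4.0, -1.6]
grip_width: 0.275
grip_force: 10.0
```

Emit:
jog_arm --increments '[{"tx":0,"ty":0,"tz":0,"wx":0,"wy":0,"wz":0,"gripper":0.1},{"tx":0,"ty":0,"tz":0,"wx":0,"wy":0,"wz":0,"gripper":0.1},{"tx":0,"ty":0,"tz":0,"wx":0,"wy":0,"wz":0,"gripper":0.1},{"tx":0,"ty":0,"tz":0,"wx":0,"wy":0,"wz":0,"gripper":0.1},{"tx":0,"ty":0,"tz":0,"wx":0,"wy":0,"wz":0,"gripper":0.1}]' --grip_force 10

```text
time: 3.52
position: [0.4804, -0.2155, 0.1045]
tool_rot: [3.137, 0.126, 0.001]
ft_force: [1.4, -5.3, -1.1]
grip_width: 0.273
grip_force: 10.0
```

The grip is held (23.8 mm wide). I start the arc: tx = 85(1−cosθ), tz = −85 sinθ.

Emit:
jog_arm --increments '[{"tx":1,"ty":1,"tz":-12.5,"wx":0,"wy":0,"wz":0,"gripper":0.1},{"tx":4,"ty":1,"tz":-25,"wx":0,"wy":0,"wz":0,"gripper":0.1},{"tx":8.5,"ty":1,"tz":-37,"wx":0,"wy":0,"wz":0,"gripper":0.1},{"tx":15,"ty":1,"tz":-48,"wx":0,"wy":0,"wz":0,"gripper":0.1},{"tx":23,"ty":1,"tz":-58,"wx":0,"wy":0,"wz":0,"gripper":0.1}]' --grip_force 10

```text
time: 3.93
position: [0.5029, -0.2136, 0.1628]
tool_rot: [3.139, 0.126, -0.001]
ft_force: [2.2, -4.3, -3.8]
grip_width: 0.266
grip_force: 10.0
```

Emit:
jog_arm --increments '[{"tx":9,"ty":0.5,"tz":-8.5,"wx":0,"wy":0,"wz":0,"gripper":0.1},{"tx":20,"ty":0.5,"tz":-15.5,"wx":0,"wy":0,"wz":0,"gripper":0.1},{"tx":31,"ty":1,"tz":-21,"wx":0,"wy":0,"wz":0,"gripper":0.1},{"tx":43,"ty":1,"tz":-25,"wx":0,"wy":0,"wz":0,"gripper":0.1},{"tx":56,"ty":1,"tz":-27,"wx":0,"wy":0,"wz":0,"gripper":0.1}]' --grip_force 10

```text
time: 4.35
position: [0.5589, -0.2087, 0.1911]
tool_rot: [-3.138, -0.127, 0.002]
ft_force: [-2.5, -0.5, 5.9]
grip_width: 0.269
grip_force: 10.0
```

Run:
```python
from bench import vision
import cv2
b=vision.get_image('scene')['color'][110:260,200:350]
cv2.imwrite('pics/mid.png',cv2.resize(b,(500,500),interpolation=cv2.INTER_CUBIC))
```

```text
(no output)
```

View pics/mid.png

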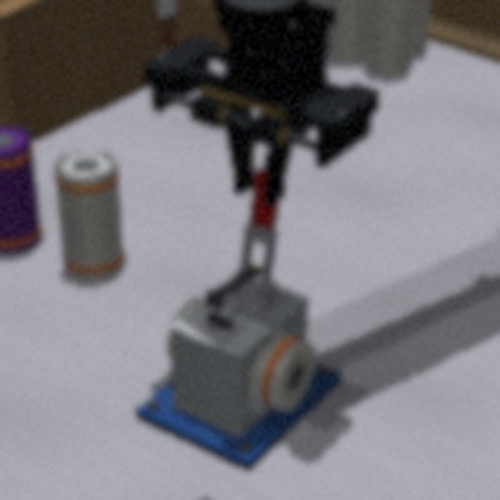

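The lever is upright in the fingers (crop (262,200)) and the hook is slack. I carry it over.

Emit:
jog_arm --increments '[{"tx":13,"ty":0,"tz":0,"wx":0,"wy":0,"wz":0,"gripper":0.1},{"tx":25,"ty":0,"tz":2,"wx":0,"wy":0,"wz":0,"gripper":0.1},{"tx":37,"ty":0,"tz":6,"wx":0,"wy":0,"wz":0,"gripper":0.1},{"tx":49,"ty":0,"tz":11.5,"wx":0,"wy":0,"wz":0,"gripper":0.1},{"tx":49,"ty":0,"tz":11.5,"wx":0,"wy":0,"wz":0,"gripper":0.1}]' --grip_force 10

```text
time: 4.82
position: [0.6132, -0.2039, 0.1808]
tool_rot: [-3.139, -0.131, -0.014]
ft_force: [4.0, -0.9, 9.3]
grip_width: 0.27
grip_force: 10.0
```

Emit:
jog_arm --increments '[{"tx":0,"ty":0,"tz":0,"wx":0,"wy":0,"wz":0,"gripper":0.5},{"tx":0,"ty":0,"tz":0,"wx":0,"wy":0,"wz":0,"gripper":0.7},{"tx":0,"ty":0,"tz":0,"wx":0,"wy":0,"wz":0,"gripper":0.7},{"tx":0,"ty":0,"tz":0,"wx":0,"wy":0,"wz":0,"gripper":0.7},{"tx":0,"ty":0,"tz":0,"wx":0,"wy":0,"wz":0,"gripper":0.7}]'

```text
time: 5.23
position: [0.6072, -0.2056, 0.1772]
tool_rot: [-3.138, -0.127, 0.002]
ft_force: [-0.7, -0.9, -0.7]
grip_width: 0.562
grip_force: 0.0
```

Emit:
jog_arm --increments '[{"tx":0,"ty":0,"tz":-15,"wx":0,"wy":0,"wz":0,"gripper":0.7},{"tx":0,"ty":0,"tz":-40,"wx":0,"wy":0,"wz":0,"gripper":0.7},{"tx":0,"ty":0,"tz":-70,"wx":0,"wy":0,"wz":0,"gripper":0.7},{"tx":-25,"ty":0,"tz":-100,"wx":0,"wy":0,"wz":0,"gripper":0.7},{"tx":-50,"ty":0,"tz":-120,"wx":0,"wy":0,"wz":0,"gripper":0.7}]'

```text
time: 5.65
position: [0.5585, -0.2091, 0.2997]
tool_rot: [-3.138, -0.13, -0.003]
ft_force: [0.4, -0.5, 0.5]
grip_width: 0.696
grip_force: 0.0
```

Run:
```python
from bench import vision
import cv2
b=vision.get_image('scene')['color']
cv2.imwrite('pics/end.png',cv2.resize(b[110:330,180:440],None,fx=2.6,fy=2.6,interpolation=cv2.INTER_CUBIC))
```

```text
(no output)
```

View pics/end.png

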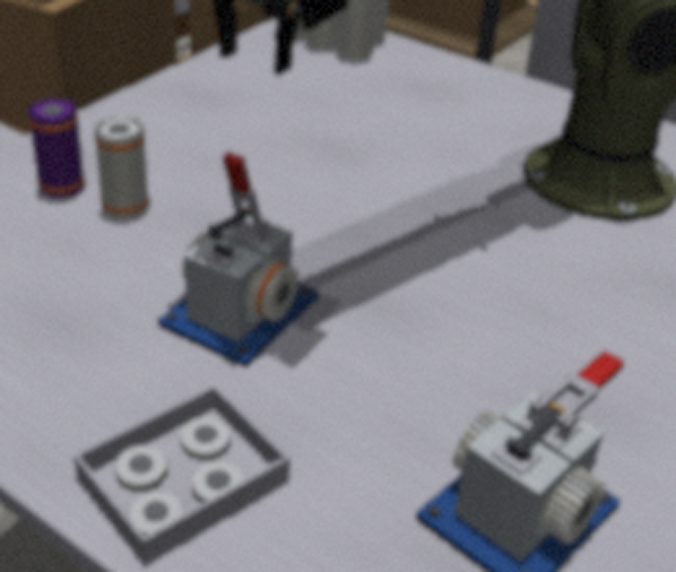

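The lever now leans over the hook side (crop (235,172)). The plain clamp is still latched (600,370), the spare stands (122,170) and the gripper is clear. I'll check the angle before handing in.

Run:
```python
from h import *
from bench import vision
from scipy.optimize import least_squares
im=vision.get_image('scene')['color'];h=cv2.cvtColor(im,cv2.COLOR_BGR2HSV)
m=((h[...,0]<6)|(h[...,0]>172))&(h[...,1]>120);m[:,:250]=0;m[:,300:]=0;m[:160]=0;m[200:]=0
uv=np.argwhere(m).mean(0)[::-1];print(m.sum(),uv)
c=np.load('scene.npz');T=c['extrinsics'];u=np.array([np.cos(.08),np.sin(.08),0])
H=np.array([.483,-.2135,.123])+.085*u
for t in np.arange(1.4,2.41,.1):
    q=T[:3,:3]@(H+.085*(-u*np.cos(t)+np.array([0,0,np.sin(t)])))+T[:3,3]
    print(round(t,1),c['fx']*q[0]/q[2]+c['cx'],c['fy']*q[1]/q[2]+c['cy'])
```

```text
67 [270.70149254 176.26865672]
1.4 278.8241344811945 169.14372940905895
1.5 277.1727060710827 170.01777282039265
1.6 275.4885316722824 171.16304899004498
1.7 273.7902641295845 172.570780345235
1.8 272.0972819489423 174.22850588259254
1.9 270.4294007219651 176.1201078312042
2.0 268.80655335045196 178.22592758995702
2.1 267.2484475319931 180.52297455186593
2.2 265.77421080238844 182.98522730500918
2.3 264.40203479089575 185.58402224606237
2.4 263.14883108368383 188.28852017141762
```

The angle is about 1.9, which is over but only modestly above 1.7. A gentle nudge with closed fingers from the robot side will add margin.

Emit:
jog_arm --increments '[{"tx":-20,"ty":0,"tz":10,"wx":0,"wy":0,"wz":0,"gripper":0},{"tx":-40,"ty":0,"tz":30,"wx":0,"wy":0,"wz":0,"gripper":0},{"tx":-40,"ty":0,"tz":60,"wx":0,"wy":0,"wz":0,"gripper":0},{"tx":-40,"ty":0,"tz":90,"wx":0,"wy":0,"wz":0,"gripper":0},{"tx":-40,"ty":0,"tz":115,"wx":0,"wy":0,"wz":0,"gripper":0}]'

```text
time: 6.17
position: [0.5168, -0.2129, 0.18]
tool_rot: [-3.138, -0.126, 0.003]
ft_force: [0.3, -0.1, -0.5]
grip_width: 0.408
grip_force: 0.0
```

Emit:
jog_arm --increments '[{"tx":0,"ty":0,"tz":0,"wx":0,"wy":0,"wz":0,"gripper":0},{"tx":0,"ty":0,"tz":0,"wx":0,"wy":0,"wz":0,"gripper":0},{"tx":0,"ty":0,"tz":0,"wx":0,"wy":0,"wz":0,"gripper":0},{"tx":0,"ty":0,"tz":0,"wx":0,"wy":0,"wz":0,"gripper":0},{"tx":10,"ty":0,"tz":0,"wx":0,"wy":0,"wz":0,"gripper":0}]'

```text
time: 6.58
position: [0.5283, -0.2134, 0.1847]
tool_rot: [3.137, 0.124, 0.003]
ft_force: [0.8, 1.2, -0.4]
grip_width: 0.041
grip_force: 0.0
```

Emit:
jog_arm --increments '[{"tx":14,"ty":0,"tz":0,"wx":0,"wy":0,"wz":0,"gripper":0},{"tx":28,"ty":0,"tz":0,"wx":0,"wy":0,"wz":0,"gripper":0},{"tx":42,"ty":0,"tz":0,"wx":0,"wy":0,"wz":0,"gripper":0},{"tx":56,"ty":0,"tz":0,"wx":0,"wy":0,"wz":0,"gripper":0},{"tx":66,"ty":0,"tz":0,"wx":0,"wy":0,"wz":0,"gripper":0}]'

```text
time: 7.0
position: [0.5963, -0.2067, 0.1837]
tool_rot: [3.139, 0.128, 0.004]
ft_force: [0.2, 0.6, -0.2]
grip_width: 0.005
grip_force: 0.0
```

Emit:
jog_arm --increments '[{"tx":6,"ty":0,"tz":0,"wx":0,"wy":0,"wz":0,"gripper":0},{"tx":-10,"ty":0,"tz":0,"wx":0,"wy":0,"wz":0,"gripper":0},{"tx":-40,"ty":0,"tz":0,"wx":0,"wy":0,"wz":0,"gripper":0},{"tx":-70,"ty":0,"tz":-20,"wx":0,"wy":0,"wz":0,"gripper":0},{"tx":-80,"ty":0,"tz":-55,"wx":0,"wy":0,"wz":0,"gripper":0}]'

```text
time: 7.42
position: [0.5077, -0.2136, 0.2338]
tool_rot: [-3.136, -0.123, 0.017]
ft_force: [0.4, -1.6, -0.2]
grip_width: 0.006
grip_force: 0.0
```

Run:
```python
from h import *
from bench import vision
for i in range(6):
    im=vision.get_image('scene')['color'];h=cv2.cvtColor(im,cv2.COLOR_BGR2HSV)
    m=((h[...,0]<6)|(h[...,0]>172))&(h[...,1]>120);m[:,:250]=0;m[:,300:]=0;m[:160]=0;m[205:]=0
    print(m.sum(),np.argwhere(m).mean(0)[::-1])
cv2.imwrite('pics/end2.png',cv2.resize(im[110:330,180:440],None,fx=2.6,fy=2.6,interpolation=cv2.INTER_CUBIC))
```

```text
40 [263.925 184.925]
39 [264.02564103 184.87179487]
41 [264.02439024 185.        ]
42 [264.14285714 185.11904762]
39 [264.02564103 184.94871795]
39 [263.94871795 185.        ]
```

View pics/end2.png

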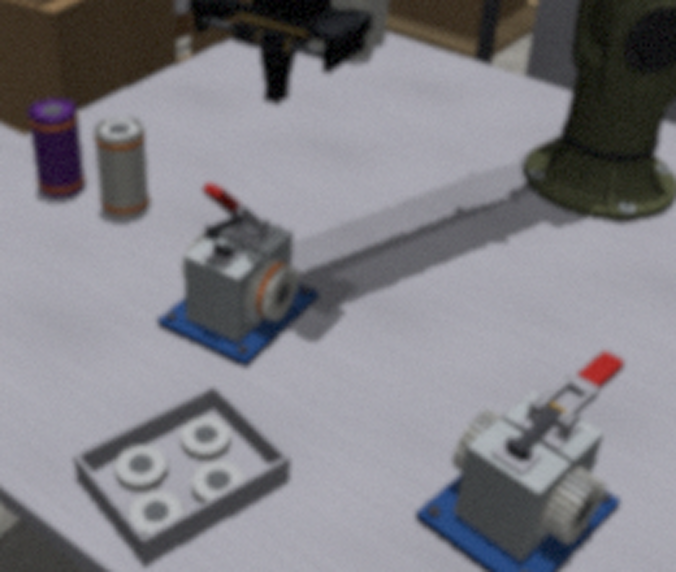

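The lever is at rest at its stop, about 2.3 rad (crop (220,195)). The plain clamp is latched, the spare stands and the gripper is clear.

```bash
python3 -c "
from bench import ctrl
print(ctrl.close_job())"
```

```text
the job is handed in; nothing more can be done
None
```

The banded clamp's lever was laid right over, at rest at about 2.3 rad by the camera, with the plain clamp still latched and the spare standing; the job is handed in, and no verdict came back.

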